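# Slide two flat tool cases home under their low bench racks

## Task

Put the two flat tool cases away: slide each along the bench, never lifting or tipping it, under the low roof of the rack whose bay matches its width, handle side outwards, until it is fully home against the back of the bay. The wide case goes in the wide bay and the narrow one in the narrow bay. Leave the tin, oil bottle, can and mug where they stand.

Things in the scene. Friction and masses are not known exactly. Their poses are not given: they have to be found in the camera images.
- case_wide: The wide flat closed tool case, black plastic, too wide to grip: 115 mm along its x, 130 mm along its y, 40 mm high, 0.3 to 0.65 kg, loose on the bench. Origin at the centre of its underside. Its -x side has the (flush) handle and two latches and stays outwards; its +x side goes into the rack first.
- case_narrow: The narrow flat closed tool case, same make: 115 mm along its x, 98 mm along its y, 40 mm high. Origin, axes and handle as for the wide one.
- case_wide_handle (a point): Centre of the handle on the -x side of the wide case: 57.5 mm from its centre, 20 mm up.
- case_narrow_handle (a point): Centre of the handle on the -x side of the narrow case: 57.5 mm from its centre, 20 mm up.
- rack_wide: Low steel rack fixed to the bench, one bay open on its -x side. Origin: middle of the mouth, on the bench; x points into the bay. Bay 141 mm wide (y -70.5 to 70.5), 100 mm deep to the back wall, 50 mm high; walls 8 mm thick. Roof top at 55 mm: strips at x = 0 to 32 and 74 to 108 mm, open between. A case fully home has its centre at x = 42.5 mm and stands out of the mouth by 15 mm.
- rack_narrow: The other rack, the same but for a bay 109 mm wide (y from -54.5 to 54.5 mm).
- tin: Small steel screw tin, diameter 44 mm, 50 mm high, loose, between the cases; bystander. Origin at the centre of its underside.
- oil: White plastic oil bottle, diameter 56 mm, 170 mm high, loose, between the racks; bystander. Origin at the centre of its underside.
- can: Bare metal can, diameter 62 mm, 150 mm high, loose, outside the left rack; bystander. Origin at the centre of its underside.
- mug: White mug, rim diameter 76 mm, 85 mm high, handle on its y side, loose, outside the right rack; bystander. Origin at the centre of its underside.
Not all that is in view belongs to the job. Leave any orange look-alike of the case_wide alone.

How it is judged:
At the end, for the whole second after the job is handed in: Each case lies flat and at rest on the bench in the bay of its own width, handle side outwards, within 5 mm of touching the back wall of the bay (x of case_wide in the frame of rack_wide above 0.0375 m and x of case_wide_handle in the frame of rack_wide below -0.005 m and y of case_wide in the frame of rack_wide between -0.012 and 0.012 m and height (world z) of each of case_wide, case_narrow below 0.005 m and angle between each of case_wide, case_narrow's own z axis and vertical below 0.05 rad and linear speed of each of case_wide, case_narrow below 0.01 m/s and x of case_narrow in the frame of rack_narrow above 0.0375 m and x of case_narrow_handle in the frame of rack_narrow below -0.005 m and y of case_narrow in the frame of rack_narrow between -0.012 and 0.012 m).
It fails at once if a case is lifted off the bench or tipped ((height (world z) of case_wide above 0.02 m or angle between case_wide's own z axis and vertical above 0.25 rad) or (height (world z) of case_narrow above 0.02 m or angle between case_narrow's own z axis and vertical above 0.25 rad)).
It fails at once if the tin is shifted by more than 15 mm or tipped over (distance of tin from where it was at the start of the episode above 0.015 m or angle between tin's own z axis and vertical above 0.3 rad).
It fails at once if the oil is shifted by more than 15 mm or tipped over (distance of oil from where it was at the start of the episode above 0.015 m or angle between oil's own z axis and vertical above 0.3 rad).
It fails at once if the can is shifted by more than 15 mm or tipped over (distance of can from where it was at the start of the episode above 0.015 m or angle between can's own z axis and vertical above 0.3 rad).
It fails at once if the mug is shifted by more than 15 mm or tipped over (distance of mug from where it was at the start of the episode above 0.015 m or angle between mug's own z axis and vertical above 0.3 rad).
It also fails if it takes over 72 s, if anything falls off the work surface, if the arm or the gripper's body presses on something with over 40 N, if the wrist force passes 120 N, or if a joint passes its speed limit or range.

## Robot

A 6-joint arm with a two-finger parallel gripper is mounted at the origin on the work surface. World frame = base frame: x ahead of the robot, y to its left, z up, the work surface at z = 0. Lengths are in m, angles in rad, forces in N, time in s.
With the tool pointing down it reaches from about 0.375 to 0.975 m from the base axis. Payload 3.8 kg.
Tool frame: the origin (TCP) lies midway between the tips of the shut fingers; the grasp point (between the pads) lies 19 mm behind it; z points along the fingers, y is the direction in which the jaws open and shut (so a half turn about z gives the same grasp; the last joint's range is limited). The gripper opens to 85 mm and grips with 20 to 120 N. Pads are 22 mm wide; open, the fingers measure 114 mm over their backs; the gripper's body (76 mm by 85 mm) begins 54 mm behind the grasp point. The pads swing forward as they close: fully open they stand 13 mm farther back than shut.
Start: joints at [-0.037, 0.264, 1.604, -0, 1.274, -0.037], TCP at [0.675, -0, 0.231] pointing down, gripper open.
Joint ranges: [-2.63, 2.63], [-0.94, 2.18], [0.31, 2.57], [-1.31, 4.45], [0, 2.66], [-2.55, 2.55]. Speed limits (rad/s): [2.57, 2.57, 3.14, 3.14, 3.14, 3.14].

## Interface

Orientations are given as a rotation vector (axis times angle).
In Python, from workcell import bot gives the robot as it stands.
- The arm moves only by the tool drive_tool, never from a script. Its argument "deltas" is a list of rows, each an object with "hand": the opening, from 0 (shut) to 1 (fully open); "offset": the shift along the world's x, y, z in cm, a list of three; "angular": the turn, a rotation vector about the world's x, y, z in degrees, a list of three. A call has 1 to 8 rows; each row is the pose to reach, as a shift and turn from the pose commanded when the call began; what a row does not reach only later rows make up. A row lasts 1/8 s, in which the tool goes at most 62.5 mm and 10.7 degrees, less where a joint would pass 70% of its speed; a pose out of reach is approached as far as the arm can. A call with a gripper value outside its range is refused whole. The fingers move at their own pace and stop on an object; "force" is the grip in N (left out, the last holds). Time passes only in rows, so rows that repeat a pose let the fingers close. It gives the time, the measured TCP pose, the force and the opening at its end, in the units of the state.
- bot.read_state(): the state, without advancing time (a new reading comes with each control period).
- bot.read_camera(name): name is "scene" or "side" or "wrist"; returns a dict with "frame" (400x640x3 uint8, blue, green, red), "mtx" (3x3 intrinsics, pixels), "R" (3x3) and "t" (3): a world point X has camera coordinates R X + t. Camera axes: x right, y down, z forward; pixel columns grow to the right and rows downward; lengths in m; the calibration is good to about 2 mm. A picture is of the moment at which its call begins. There is no depth.
- bot.finish_job(): hands the job in, once; it reports no verdict.
The state is a dict: "time": time; "q": joint angles; "joint_vel": joint speeds; "joint_torque": joint torques, N m; "tool_pos": TCP position; "tcp_rot": TCP orientation; "wrist_force": force on the tool from outside, world axes, zero at the start; "torque": the same for the moment, N m; "width": opening from 0.0 (shut) to 1.0 (fully open).
Only numpy, scipy, OpenCV 4.12 (cv2) and the standard library are available. Lean on these libraries where they do the work, as an engineer would, in place of code of your own. Each camera call takes 0.05 s, during which the arm holds its last target. There are 200 camera calls.

## Working session

There is one attempt and no reset: what is moved stays moved. The work goes in short steps, Python scripts to look and compute and a tool call to move; the robot and the scene stay as the last step left them, time stands still between calls to the robot, and variables do not carry over. Pictures are saved under pics/ and viewed, about 8 in all and at most 12, crops included, and the job is handed in when it is done.

Besides the shell and the picture viewer there is one more tool, called as a command line: name --argument value ..., lists and objects as JSON in quotes. drive_tool: Moves the arm, as the interface text tells. Its arguments: {"type":"object","properties":{"deltas":{"type":"array"},"force":{"type":"number"}},"required":["deltas"]}

```bash
mkdir -p pics
cat > h.py <<'E'
import numpy as np, cv2
from workcell import bot
def snap(n,f):
    c=bot.read_camera(n); cv2.imwrite('pics/'+f+'.png',c['frame']); np.savez('pics/'+f+'.npz',mtx=c['mtx'],R=c['R'],t=c['t']); return c
def ray(f,u,v,z):
    c=np.load('pics/'+f+'.npz'); d=c['R'].T@np.linalg.inv(c['mtx'])@[u,v,1]; o=-c['R'].T@c['t']
    return (o+d*(z-o[2])/d[2]).round(4)
def proj(f,X):
    c=np.load('pics/'+f+'.npz'); p=c['mtx']@(c['R']@np.array(X,float)+c['t']); return p[:2]/p[2]
E
python3 - <<'E'
from h import *
for n in('scene','side','wrist'):
    snap(n,n+'0'); c=np.load('pics/'+n+'0.npz'); print(n,-c['R'].T@c['t'],c['R'][2])
print(bot.read_state())
E
```

```text
scene [ 1.19511858 -0.76448654  1.1511506 ] [-0.47718189  0.49558231 -0.72573798]
side [ 0.15460855 -0.86785975  0.63800062] [ 0.31459604  0.78383805 -0.5353758 ]
wrist [0.67507112 0.08500461 0.37241683] [-0.00125939 -0.32785947 -0.94472566]
{'time': 0.15, 'q': array([-3.68917294e-02,  2.64563830e-01,  1.60506951e+00, -1.95236653e-06,
        1.27369331e+00, -3.69051236e-02]), 'joint_vel': array([-0.00066657, -0.00131012, -0.00484011, -0.00115863,  0.00064343,
       -0.00052129]), 'joint_torque': array([-4.44535381e-04, -5.15905774e+01, -3.67958951e+01, -2.06692371e-04,
        8.09489022e-03,  2.50629785e-05]), 'tool_pos': array([6.74432460e-01, 2.40308655e-05, 2.30254019e-01]), 'tcp_rot': array([-2.22052808e+00, -2.22055910e+00,  1.85502486e-03]), 'wrist_force': array([ 0.08537889, -0.36469157, -0.31948836]), 'torque': array([-0.00947358, -0.00833136,  0.01000921]), 'width': 1.0015090430873668}
```

View pics/scene0.png

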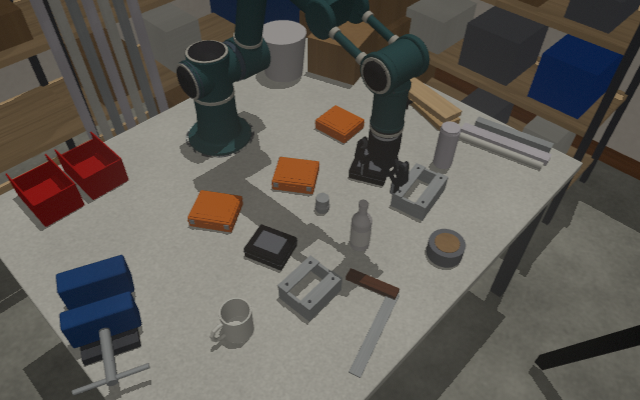

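View pics/side0.png

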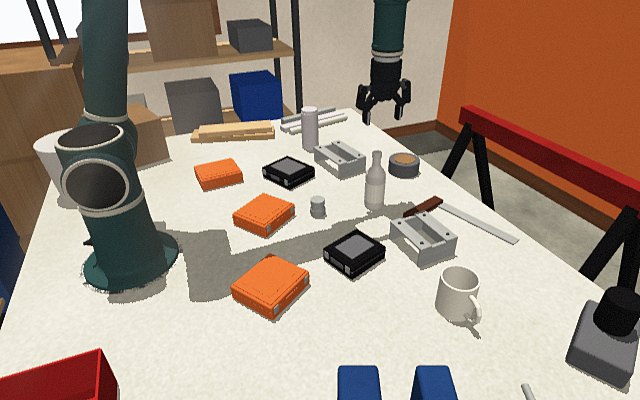

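Run:
```python
from h import *
i=cv2.imread('pics/side0.png'); c=cv2.resize(i[135:285,255:475],None,fx=3.6,fy=3.6,interpolation=cv2.INTER_CUBIC)
c=np.clip(c.astype(float)*1.0,0,255); c=(255*(c/255)**.6).astype('uint8')
cv2.imwrite('pics/sidecrop.png',c)
```

```text
(no output)
```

View pics/sidecrop.png

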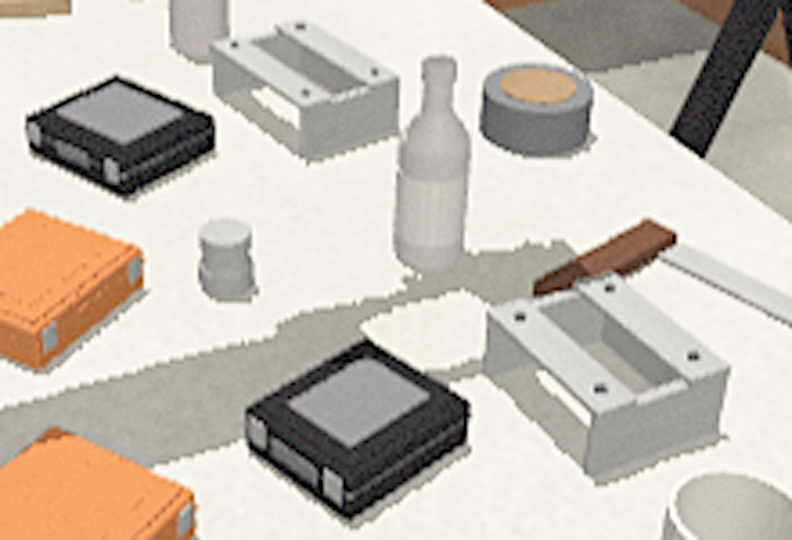

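View pics/wrist0.png

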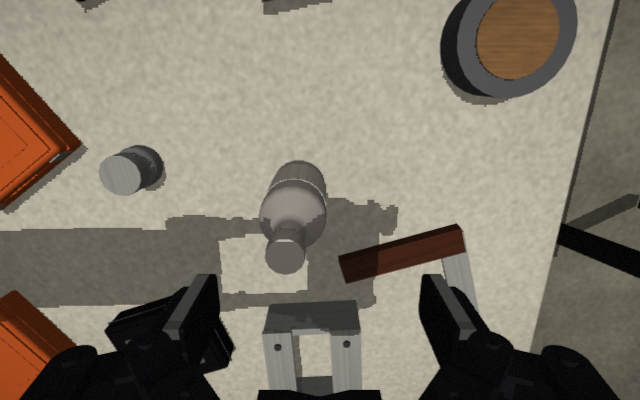

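Run:
```python
from h import *
def s(u,v,z): return ray('side0',255+(u+.5)/3.6-.5,135+(v+.5)/3.6-.5,z)[:2]
G={'caseL':([(28,118),(125,158),(213,128),(117,77)],.04),'caseR':([(247,408),(348,482),(468,408),(367,343)],.04),
'rackL':([(213,42),(304,105),(398,75),(302,22)],.055),'rackR':([(488,312),(594,412),(728,368),(610,280)],.055)}
for k,(p,z) in G.items():
    q=np.array([s(*a,z) for a in p]); e=np.roll(q,-1,0)-q
    print(k,q.tolist(),'ctr',q.mean(0).round(4),'len',np.linalg.norm(e,axis=1).round(3),'ang',np.degrees(np.arctan2(e[:,1],e[:,0])).round(1))
for n,u,v in(('tin',228,295),('oil',430,265),):print(n,s(u,v,0))
```

```text
caseL [[0.4009, 0.2599], [0.4574, 0.1558], [0.5453, 0.1755], [0.4994, 0.3061]] ctr [0.4758 0.2243] len [0.118 0.09  0.138 0.109] ang [ -61.5   12.6  109.4 -154.9]
caseR [[0.4258, -0.1917], [0.4553, -0.2812], [0.5576, -0.2486], [0.5288, -0.1596]] ctr [ 0.4919 -0.2203] len [0.094 0.107 0.094 0.108] ang [ -71.8   17.7  107.9 -162.7]
rackL [[0.5986, 0.3112], [0.6243, 0.1567], [0.7271, 0.1761], [0.6955, 0.3187]] ctr [0.6614 0.2407] len [0.157 0.105 0.146 0.097] ang [ -80.6   10.7  102.5 -175.6]
rackR [[0.6124, -0.1786], [0.6181, -0.2989], [0.7237, -0.2955], [0.7122, -0.1792]] ctr [ 0.6666 -0.238 ] len [0.12  0.106 0.117 0.1  ] ang [-87.3   1.8  95.6 179.7]
tin [ 0.4828 -0.0139]
oil [ 0.6462 -0.0394]
```

drive_tool --deltas '[{"hand": 1, "offset": [-22.5, 24, 17], "angular": [0, 0, 45]}, {"hand": 1, "offset": [-22.5, 24, 17], "angular": [0, 0, 45]}, {"hand": 1, "offset": [-22.5, 24, 17], "angular": [0, 0, 45]}, {"hand": 1, "offset": [-22.5, 24, 17], "angular": [0, 0, 45]}, {"hand": 1, "offset": [-22.5, 24, 17], "angular": [0, 0, 90]}, {"hand": 1, "offset": [-22.5, 24, 17], "angular": [0, 0, 90]}, {"hand": 1, "offset": [-22.5, 24, 17], "angular": [0, 0, 90]}, {"hand": 1, "offset": [-22.5, 24, 17], "angular": [0, 0, 90]}]'

```text
time: 1.15
tool_pos: [0.4493, 0.2408, 0.4019]
tcp_rot: [0.098, 3.139, 0.001]
wrist_force: [0.6, -0.1, -0.3]
width: 0.998
```

drive_tool --deltas '[{"hand": 1, "offset": [0, 0, 0], "angular": [0, 0, 0]}, {"hand": 1, "offset": [0, 0, 0], "angular": [0, 0, 0]}, {"hand": 1, "offset": [0, 0, 0], "angular": [0, 0, 0]}]'

```text
time: 1.52
tool_pos: [0.4501, 0.2398, 0.401]
tcp_rot: [-0.115, -3.139, 0.0]
wrist_force: [0.3, -0.3, 0.6]
width: 0.996
```

Run:
```python
from h import *
snap('wrist','w1'); s=bot.read_state(); print(s['tool_pos'],s['tcp_rot'],s['q'])
i=cv2.imread('pics/w1.png'); cv2.imwrite('pics/w1b.png',cv2.resize((255*(i/255.)**.6).astype('uint8'),None,fx=1.25,fy=1.25,interpolation=cv2.INTER_CUBIC))
```

```text
[0.45010005 0.23980341 0.401066  ] [-1.14009636e-01 -3.13915886e+00  2.37597093e-04] [ 4.40659170e-01 -1.10680877e-01  1.70002543e+00  3.27810263e-05
  1.55264105e+00 -1.05753261e+00]
```

View pics/w1b.png

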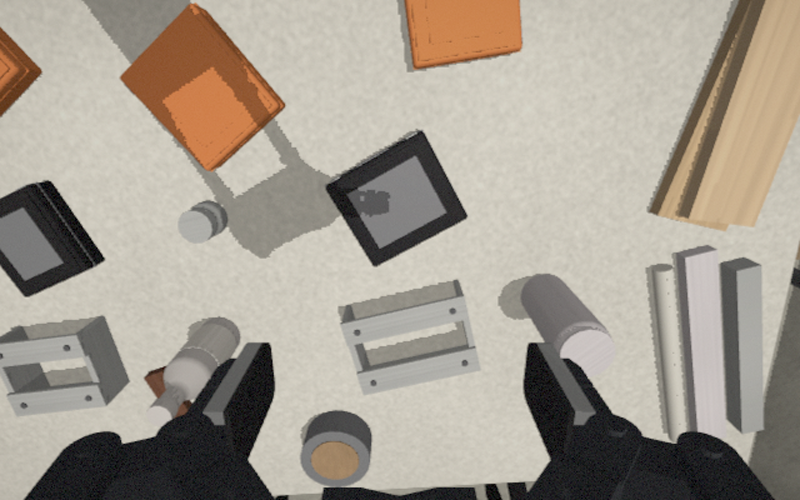

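Run:
```python
from h import *
i=cv2.imread('pics/w1.png'); i=(255*(i/255.)**.6).astype('uint8')[98:323,255:395]
a=cv2.resize(i[:120],None,fx=5,fy=5,interpolation=cv2.INTER_CUBIC)
cv2.imwrite('pics/w1c.png',cv2.resize(i,None,fx=2.66*1.0,fy=2.66,interpolation=cv2.INTER_CUBIC))
```

```text
(no output)
```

View pics/w1c.png

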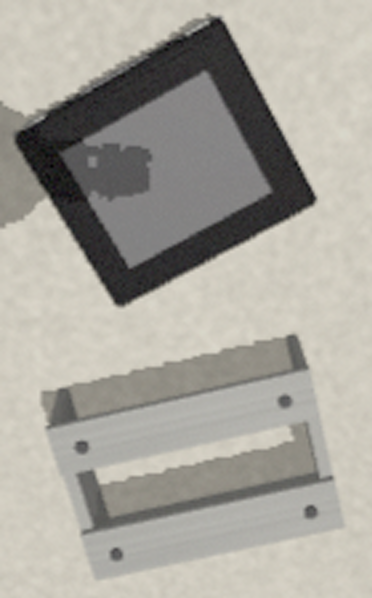

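```bash
cat >> h.py <<'E'
from scipy.optimize import least_squares
def fit(f,pts,x0,x1,w,z,g):
    """pts order: (x0,-w)(x0,+w)(x1,+w)(x1,-w); pose x,y,yaw deg of the body origin"""
    P=np.array([(x0,-w),(x0,w),(x1,w),(x1,-w)])
    def r(p):
        c,s=np.cos(p[2]),np.sin(p[2]); q=P@np.array([[c,s],[-s,c]])+p[:2]
        return (np.array([proj(f,(*a,z)) for a in q])-pts).ravel()
    o=least_squares(r,g); return o.x[:2].round(4),np.degrees(o.x[2]).round(2),'rms px',np.sqrt((o.fun**2).mean()).round(2),o.fun.round(1)
E
python3 - <<'E'
from h import *
k=lambda L,x,y,s:[(x+(u+.5)/s-.5,y+(v+.5)/s-.5) for u,v in L]
print('caseW',*fit('w1',k([(18,137),(219,18),(315,203),(121,305)],255,98,2.66),-.0575,.0575,.065,.04,[.47,.22,.4]))
print('rackW',*fit('w1',k([(47,427),(305,369),(343,527),(97,578)],255,98,2.66),0,.108,.0785,.055,[.6,.23,.2]))
from scipy.spatial.transform import Rotation as R
print(R.from_rotvec(bot.read_state()['tcp_rot']).as_matrix().round(3))
E
```

```text
caseW [0.4769 0.2367] 25.22 rms px 1.83 [-3.  -0.   1.4 -1.5  2.6 -0.  -1.1  2.3]
rackW [0.6067 0.2313] 10.06 rms px 0.88 [-1.2  0.5  1.5 -0.5  0.6 -0.3 -1.   0.6]
[[-0.997  0.073 -0.   ]
 [ 0.073  0.997 -0.   ]
 [ 0.    -0.    -1.   ]]
```

drive_tool --deltas '[{"hand": 1, "offset": [-2.6, 11, -15], "angular": [0, 0, -61]}, {"hand": 1, "offset": [-2.6, 11, -15], "angular": [0, 0, -61]}, {"hand": 1, "offset": [-2.6, 11, -15], "angular": [0, 0, -61]}, {"hand": 1, "offset": [-2.6, 11, -15], "angular": [0, 0, -61]}, {"hand": 1, "offset": [-2.6, 11, -15], "angular": [0, 0, -61]}, {"hand": 1, "offset": [-2.6, 11, -15], "angular": [0, 0, -61]}, {"hand": 1, "offset": [-2.6, 11, -15], "angular": [0, 0, -61]}, {"hand": 1, "offset": [-2.6, 11, -15], "angular": [0, 0, -61]}]'

```text
time: 2.58
tool_pos: [0.4241, 0.3499, 0.2513]
tcp_rot: [-1.687, -2.65, 0.0]
wrist_force: [-0.9, -0.4, -0.4]
width: 1.001
```

Run:
```python
from h import *
from scipy.spatial.transform import Rotation as R
snap('scene','s1');snap('wrist','w2')
s=bot.read_state(); print(s['tool_pos'],s['q'].round(2)); m=-R.from_rotvec(s['tcp_rot']).as_matrix()[:,0]; print(np.degrees(np.arctan2(m[1],m[0])))
a=cv2.imread('pics/s1.png')[120:320,230:450]; b=cv2.imread('pics/w2.png')
g=lambda i:(255*(i/255.)**.6).astype('uint8')
cv2.imwrite('pics/s1c.png',g(cv2.resize(a,None,fx=3.6,fy=3,interpolation=cv2.INTER_CUBIC)))
```

```text
[0.4240709  0.34991512 0.25130822] [ 0.64  0.01  1.85 -0.    1.28  0.21]
-65.00553524692693
```

View pics/s1c.png

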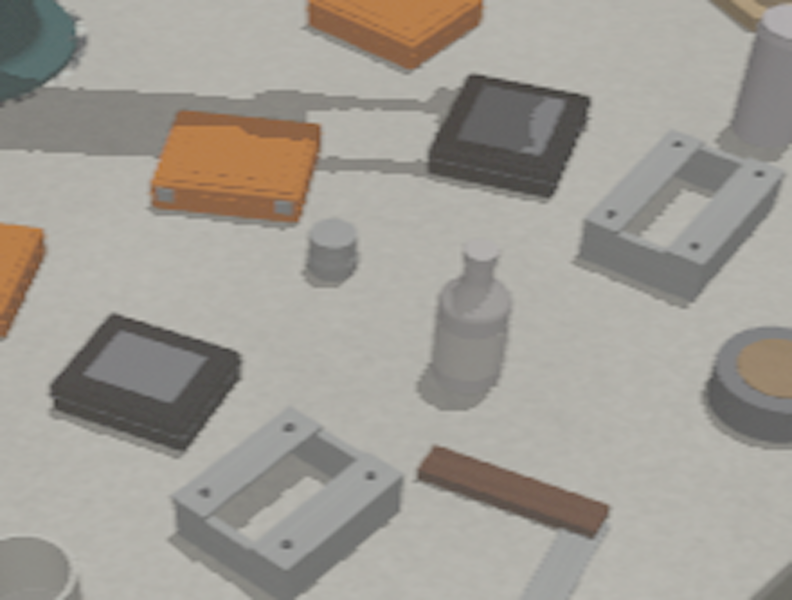

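Run:
```python
from h import *
k=lambda L:[(230+(u+.5)/3.6-.5,120+(v+.5)/3-.5) for u,v in L]
C=(-.0575,.0575)
print('caseW',*fit('s1',k([(430,155),(475,76),(589,98),(550,182)]),*C,.065,.04,[.47,.22,.4]))
print('rackW',*fit('s1',k([(583,228),(672,132),(783,172),(690,262)]),0,.108,.0785,.055,[.6,.23,.2]))
print('caseN',*fit('s1',k([(53,392),(113,316),(240,352),(183,432)]),*C,.049,.04,[.49,-.22,.3]))
print('rackN',*fit('s1',k([(176,495),(292,408),(403,482),(283,572)]),0,.108,.0625,.055,[.61,-.23,0]))
q=k([(332,278),(465,392),(768,150)])
for n,p in zip(('tin','oil','can'),q):print(n,ray('s1',*p,0))
z=lambda u,v:(255+(u+.5)/3.6-.5,135+(v+.5)/3.6-.5)
print('side caseN',*fit('side0',[z(*p) for p in[(348,480),(247,408),(367,343),(468,408)]],*C,.049,.04,[.49,-.22,.3]))
print('side rackN',*fit('side0',[z(*p) for p in[(594,412),(488,312),(610,280),(728,368)]],0,.108,.0625,.055,[.61,-.23,0]))
```

```text
caseW [0.4837 0.2246] 23.78 rms px 1.05 [-1.3 -0.7 -1.4 -0.2  1.4  1.   1.3 -0.3]
rackW [0.6065 0.2243] 9.04 rms px 1.51 [-1.4 -2.6 -0.9 -0.3  0.2  0.7  2.   2.1]
caseN [ 0.5001 -0.2181] 20.57 rms px 0.86 [-1.4 -0.5 -0.8 -0.6  1.1  0.5  1.   0.5]
rackN [ 0.6167 -0.2396] 1.16 rms px 0.79 [-1.5  0.2  0.7  0.   0.9 -1.  -0.1  0.6]
tin [ 0.4959 -0.0124  0.    ]
oil [ 0.6669 -0.042   0.    ]
can [0.6449 0.3939 0.    ]
side caseN [ 0.4926 -0.219 ] 18.24 rms px 1.1 [-0.4  1.5 -1.4  0.   0.2 -1.4  1.7 -0.8]
side rackN [ 0.6132 -0.2395] 2.51 rms px 0.89 [-0.   1.1 -1.  -0.2  0.5 -1.9  0.5  0.4]
```

drive_tool --deltas '[{"hand": 1, "offset": [0, 0, -6.2], "angular": [0, 0, 0]}, {"hand": 1, "offset": [0, 0, -12.4], "angular": [0, 0, 0]}, {"hand": 1, "offset": [0, 0, -18.6], "angular": [0, 0, 0]}, {"hand": 1, "offset": [0, 0, -22], "angular": [0, 0, 0]}, {"hand": 1, "offset": [0, 0, -24.6], "angular": [0, 0, 0]}, {"hand": 1, "offset": [0, 0, -24.6], "angular": [0, 0, 0]}]'

```text
time: 3.42
tool_pos: [0.4221, 0.3485, 0.0029]
tcp_rot: [-1.688, -2.647, 0.008]
wrist_force: [-0.0, 0.2, -1.0]
width: 1.001
```

drive_tool --deltas '[{"hand": 1, "offset": [0.8, -1.7, 0], "angular": [0, 0, 0]}, {"hand": 1, "offset": [1.6, -3.4, 0], "angular": [0, 0, 0]}, {"hand": 1, "offset": [2.1, -4.4, 0], "angular": [0, 0, 0]}, {"hand": 1, "offset": [2.6, -4.8, 0], "angular": [0, 0, -2.5]}, {"hand": 1, "offset": [3.1, -5.2, 0], "angular": [0, 0, -5]}, {"hand": 1, "offset": [3.6, -5.5, 0], "angular": [0, 0, -7.5]}, {"hand": 1, "offset": [4.1, -5.9, 0], "angular": [0, 0, -10]}, {"hand": 1, "offset": [4.6, -6.2, 0], "angular": [0, 0, -12.5]}]'

```text
time: 4.42
tool_pos: [0.4703, 0.2881, 0.0053]
tcp_rot: [-1.971, -2.446, -0.0]
wrist_force: [-1.6, 4.2, 3.1]
width: 1.002
```

drive_tool --deltas '[{"hand": 1, "offset": [0.5, -0.3, 0], "angular": [0, 0, -2.5]}, {"hand": 1, "offset": [0.5, -0.3, 0], "angular": [0, 0, -2.5]}, {"hand": 1, "offset": [0.3, 1.7, 0], "angular": [0, 0, -2.5]}, {"hand": 1, "offset": [0.0, 5, 0], "angular": [0, 0, -2.5]}, {"hand": 1, "offset": [0, 5, 6], "angular": [0, 0, -2.5]}, {"hand": 1, "offset": [0, 5, 12], "angular": [0, 0, -2.5]}, {"hand": 1, "offset": [0, 5, 18], "angular": [0, 0, -2.5]}, {"hand": 1, "offset": [0, 5, 24], "angular": [0, 0, -2.5]}]'

```text
time: 5.42
tool_pos: [0.469, 0.3383, 0.2464]
tcp_rot: [2.019, 2.406, -0.003]
wrist_force: [0.9, 0.4, -0.3]
width: 1.004
```

drive_tool --deltas '[{"hand": 1, "offset": [-1.9, -10.3, 10], "angular": [0, 0, 45]}, {"hand": 1, "offset": [-1.9, -10.3, 10], "angular": [0, 0, 45]}, {"hand": 1, "offset": [-1.9, -10.3, 10], "angular": [0, 0, 45]}, {"hand": 1, "offset": [-1.9, -10.3, 10], "angular": [0, 0, 45]}, {"hand": 1, "offset": [-1.9, -10.3, 10], "angular": [0, 0, 90]}, {"hand": 1, "offset": [-1.9, -10.3, 10], "angular": [0, 0, 90]}, {"hand": 1, "offset": [-1.9, -10.3, 10], "angular": [0, 0, 90]}, {"hand": 1, "offset": [-1.9, -10.3, 10], "angular": [0, 0, 90]}]'

```text
time: 6.42
tool_pos: [0.4504, 0.2353, 0.3444]
tcp_rot: [0.172, -3.135, 0.002]
wrist_force: [0.9, -0.2, 0.7]
width: 0.994
```

drive_tool --deltas '[{"hand": 1, "offset": [0, 0, 0], "angular": [0, 0, 5]}, {"hand": 1, "offset": [0, 0, 0], "angular": [0, 0, 5]}, {"hand": 1, "offset": [0, 0, 0], "angular": [0, 0, 5]}]'

```text
time: 6.8
tool_pos: [0.4507, 0.2352, 0.3449]
tcp_rot: [0.296, -3.127, 0.001]
wrist_force: [-0.0, 0.1, 0.7]
width: 1.0
```

```bash
cat >> h.py <<'E'
from scipy.spatial.transform import Rotation as Rt
def st():
    s=bot.read_state(); m=-Rt.from_rotvec(s['tcp_rot']).as_matrix()[:,0]
    print('t',s['time'],'pos',s['tool_pos'].round(4),'yaw',np.degrees(np.arctan2(m[1],m[0])).round(1),'F',s['wrist_force'].round(1))
def crop(f,y0,y1,x0,x1,s,o):
    i=cv2.imread('pics/'+f+'.png')[y0:y1,x0:x1]
    cv2.imwrite('pics/'+o+'.png',(255*(cv2.resize(i,None,fx=s,fy=s,interpolation=cv2.INTER_CUBIC)/255.)**.6).astype('uint8'))
E
python3 - <<'E'
from h import *
st(); snap('wrist','w3')
for p in [(.4885,.2105,.04),(.606,.231,.055),(.5,-.218,.04),(.617,-.24,.055)]: print(proj('w3',p))
P=[proj('w3',(x,y,0)) for x in(.4,.74) for y in(.13,.34)]; print(P)
crop('w3',80,350,200,450,2.2,'w3c')
E
```

```text
t 6.8 pos [0.4507 0.2352 0.3449] yaw 10.8 F [-0.   0.1  0.7]
[294.6011969  175.25204023]
[294.36080471 262.36017902]
[-48.32042032 120.6992342 ]
[-64.23670598 208.89903579]
[array([247.39059546,  92.14471179]), array([401.98716919, 122.87092798]), array([221.5053995, 307.5877402]), array([347.86388177, 327.8462539 ])]
```

View pics/w3c.png

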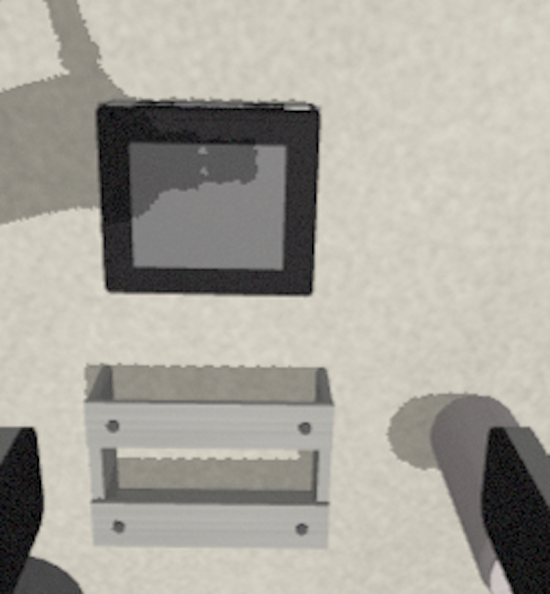

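Run:
```python
from h import *
k=lambda L,x,y,s:[(x+(u+.5)/s-.5,y+(v+.5)/s-.5) for u,v in L]
a=fit('w3',k([(97,107),(319,108),(314,294),(106,291)],200,80,2.2),-.0575,.0575,.065,.04,[.49,.21,.17]);print(*a)
b=fit('w3',k([(86,403),(334,405),(328,548),(94,545)],200,80,2.2),0,.108,.0785,.055,[.6,.23,.2]);print(*b)
t=np.radians(b[1]);d=a[0]-b[0];print('rel',d@[np.cos(t),np.sin(t)],d@[-np.sin(t),np.cos(t)],a[1]-b[1])
h=a[0]+np.array([-.0575,0])@[[np.cos(np.radians(a[1])),np.sin(np.radians(a[1]))],[0,0]];print('handle',h)
print(b[0]-.015*np.array([np.cos(t),np.sin(t)]))
```

```text
[0.4849 0.2101] 10.29 rms px 1.26 [-1.8 -1.3  1.7 -0.6  0.9  1.  -0.7  1.5]
[0.6071 0.2322] 10.12 rms px 0.44 [-0.9 -0.4  0.7  0.1  0.2  0.1  0.   0.3]
rel -0.12418200006500861 -0.00028435867174170584 0.16999999999999993
handle [0.42832482 0.19982875]
[0.59233337 0.22956434]
```

drive_tool --deltas '[{"hand": 1, "offset": [-3.6, -2.2, -4], "angular": [0, 0, -0.7]}, {"hand": 1, "offset": [-7.3, -4.4, -8], "angular": [0, 0, -0.7]}, {"hand": 1, "offset": [-7.3, -4.4, -14], "angular": [0, 0, -0.7]}, {"hand": 1, "offset": [-7.3, -4.4, -20], "angular": [0, 0, -0.7]}, {"hand": 1, "offset": [-7.3, -4.4, -26], "angular": [0, 0, -0.7]}, {"hand": 1, "offset": [-7.3, -4.4, -31], "angular": [0, 0, -0.7]}, {"hand": 1, "offset": [-7.3, -4.4, -34.1], "angular": [0, 0, -0.7]}, {"hand": 1, "offset": [-7.3, -4.4, -34.1], "angular": [0, 0, -0.7]}]'

```text
time: 7.85
tool_pos: [0.3752, 0.1898, 0.0019]
tcp_rot: [0.277, -3.123, 0.003]
wrist_force: [0.0, -0.5, 0.2]
width: 1.005
```

drive_tool --deltas '[{"hand": 1, "offset": [1.5, 0.26, 0], "angular": [0, 0, 0]}, {"hand": 1, "offset": [3, 0.53, 0], "angular": [0, 0, 0]}, {"hand": 1, "offset": [4, 0.71, 0], "angular": [0, 0, 0]}, {"hand": 1, "offset": [5, 0.88, 0], "angular": [0, 0, 0]}, {"hand": 1, "offset": [6, 1.06, 0], "angular": [0, 0, 0]}, {"hand": 1, "offset": [7, 1.24, 0], "angular": [0, 0, 0]}, {"hand": 1, "offset": [8, 1.42, 0], "angular": [0, 0, 0]}, {"hand": 1, "offset": [9, 1.6, 0], "angular": [0, 0, 0]}]'

```text
time: 8.85
tool_pos: [0.4677, 0.2068, 0.0042]
tcp_rot: [0.279, -3.127, 0.001]
wrist_force: [-5.6, -0.3, 3.0]
width: 1.007
```

Run:
```python
from h import *
st()
```

```text
t 8.85 pos [0.4677 0.2068 0.0042] yaw 10.2 F [-5.6 -0.3  3. ]
```

drive_tool --deltas '[{"hand": 1, "offset": [1, 0.18, 0], "angular": [0, 0, 0]}, {"hand": 1, "offset": [2, 0.36, 0], "angular": [0, 0, 0]}, {"hand": 1, "offset": [3, 0.54, 0], "angular": [0, 0, 0]}, {"hand": 1, "offset": [4, 0.71, 0], "angular": [0, 0, 0]}, {"hand": 1, "offset": [5, 0.89, 0], "angular": [0, 0, 0]}, {"hand": 1, "offset": [6, 1.07, 0], "angular": [0, 0, 0]}, {"hand": 1, "offset": [7, 1.25, 0], "angular": [0, 0, 0]}, {"hand": 1, "offset": [8, 1.43, 0], "angular": [0, 0, 0]}]'

```text
time: 9.85
tool_pos: [0.5487, 0.2214, 0.0042]
tcp_rot: [-0.279, 3.129, -0.0]
wrist_force: [-4.0, -1.1, 1.9]
width: 1.003
```

drive_tool --deltas '[{"hand": 1, "offset": [0.8, 0.14, 0], "angular": [0, 0, 0]}, {"hand": 1, "offset": [1.6, 0.28, 0], "angular": [0, 0, 0]}, {"hand": 1, "offset": [2.2, 0.39, 0], "angular": [0, 0, 0]}, {"hand": 1, "offset": [2.6, 0.46, 0], "angular": [0, 0, 0]}, {"hand": 1, "offset": [3.0, 0.53, 0], "angular": [0, 0, 0]}, {"hand": 1, "offset": [3.2, 0.57, 0], "angular": [0, 0, 0]}, {"hand": 1, "offset": [3.2, 0.57, 0], "angular": [0, 0, 0]}]'

```text
time: 10.72
tool_pos: [0.5804, 0.2271, 0.0043]
tcp_rot: [-0.279, 3.128, 0.0]
wrist_force: [-1.4, -0.9, -0.6]
width: 1.0
```

drive_tool --deltas '[{"hand": 1, "offset": [0.15, 0.03, 0], "angular": [0, 0, 0]}, {"hand": 1, "offset": [0.3, 0.05, 0], "angular": [0, 0, 0]}, {"hand": 1, "offset": [0.3, 0.05, 0], "angular": [0, 0, 0]}]'

```text
time: 11.1
tool_pos: [0.5808, 0.2272, 0.0043]
tcp_rot: [0.278, -3.125, 0.001]
wrist_force: [-9.4, -1.7, 7.1]
width: 0.996
```

drive_tool --deltas '[{"hand": 1, "offset": [0.2, 0.04, 0], "angular": [0, 0, 0]}, {"hand": 1, "offset": [0.3, 0.05, 0], "angular": [0, 0, 0]}, {"hand": 1, "offset": [0.3, 0.05, 0], "angular": [0, 0, 0]}]'

```text
time: 11.48
tool_pos: [0.5807, 0.2271, 0.004]
tcp_rot: [0.278, -3.119, 0.003]
wrist_force: [-16.7, -3.7, 12.7]
width: 1.001
```

drive_tool --deltas '[{"hand": 1, "offset": [-2.5, -0.4, 0], "angular": [0, 0, 0]}, {"hand": 1, "offset": [-5, -0.9, 0], "angular": [0, 0, 0]}, {"hand": 1, "offset": [-5, -0.9, 6], "angular": [0, 0, 0]}, {"hand": 1, "offset": [-5, -0.9, 12], "angular": [0, 0, 0]}, {"hand": 1, "offset": [-7, -0.9, 18], "angular": [0, 0, -10]}, {"hand": 1, "offset": [-10, -0.9, 23], "angular": [0, 0, -10]}, {"hand": 1, "offset": [-13.6, -0.9, 28], "angular": [0, 0, -10]}, {"hand": 1, "offset": [-13.6, -0.9, 33], "angular": [0, 0, -10]}]'

```text
time: 12.48
tool_pos: [0.4488, 0.2192, 0.3367]
tcp_rot: [-0.007, 3.138, 0.002]
wrist_force: [0.6, -0.2, -0.3]
width: 0.998
```

drive_tool --deltas '[{"hand": 1, "offset": [0, -44, 1], "angular": [0, 0, 0]}, {"hand": 1, "offset": [0, -44, 1], "angular": [0, 0, 0]}, {"hand": 1, "offset": [0, -44, 1], "angular": [0, 0, 0]}, {"hand": 1, "offset": [0, -44, 1], "angular": [0, 0, 0]}, {"hand": 1, "offset": [0, -44, 1], "angular": [0, 0, 0]}, {"hand": 1, "offset": [0, -44, 1], "angular": [0, 0, 0]}, {"hand": 1, "offset": [0, -44, 1], "angular": [0, 0, 0]}, {"hand": 1, "offset": [0, -44, 1], "angular": [0, 0, 0]}]'

```text
time: 13.48
tool_pos: [0.4501, -0.2254, 0.3446]
tcp_rot: [0.004, 3.14, -0.004]
wrist_force: [0.7, 1.0, 0.7]
width: 1.003
```

drive_tool --deltas '[{"hand": 1, "offset": [0, 0, 0], "angular": [0, 0, 0]}, {"hand": 1, "offset": [0, 0, 0], "angular": [0, 0, 0]}]'

```text
time: 13.72
tool_pos: [0.4504, -0.2198, 0.3445]
tcp_rot: [-0.008, 3.141, -0.0]
wrist_force: [-1.2, 0.0, 0.1]
width: 0.999
```

Run:
```python
from h import *
st(); snap('wrist','w4'); snap('side','side4')
for p in [(.4,-.32,0),(.4,-.1,0),(.74,-.32,0),(.74,-.1,0)]: print(proj('w4',p))
crop('w4',70,345,180,480,2.15,'w4c')
```

```text
t 13.725 pos [ 0.4504 -0.2198  0.3445] yaw 0.3 F [-1.2  0.   0.1]
[243.40672381 106.44452447]
[408.75146884 107.41480824]
[256.73840146 320.04335179]
[390.30584383 320.65381078]
```

View pics/w4c.png

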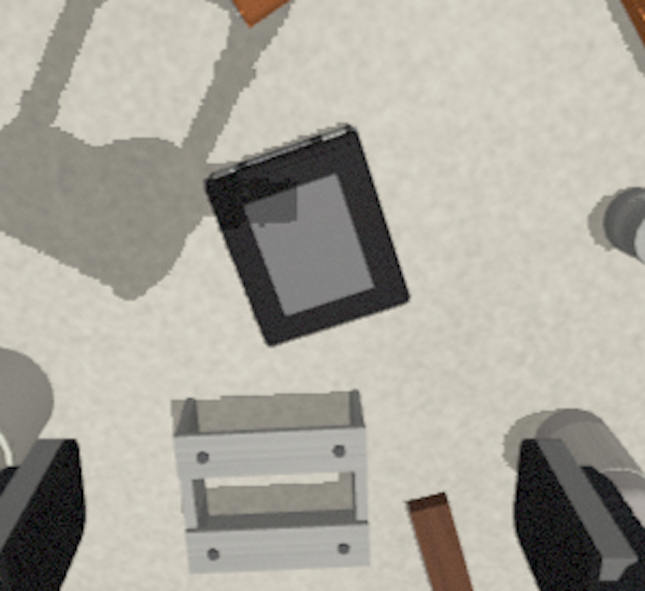

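```bash
cat > rel.py <<'E'
from h import *
def rel(f,C,Rk,x,y,s):
    k=lambda L:[(x+(u+.5)/s-.5,y+(v+.5)/s-.5) for u,v in L]
    a=fit(f,k(C),-.0575,.0575,.049,.04,[.49,-.21,.2]);print(*a)
    b=fit(f,k(Rk),0,.108,.0625,.055,[.6,-.23,0]);print(*b)
    t=np.radians(b[1]);d=a[0]-b[0];ex=np.array([np.cos(t),np.sin(t)]);ey=np.array([-ex[1],ex[0]])
    print('rel',d@ex,d@ey,a[1]-b[1])
    T=np.radians(a[1]);cx=np.array([np.cos(T),np.sin(T)]);cy=np.array([-cx[1],cx[0]])
    g=b[0]-.115*ex
    print('handle',a[0]-.0575*cx,'side push tcp contact',a[0]+.060*cy,'goal tcp',g+.060*ey,'final push tcp',b[0]-.026*ex)
E
python3 - <<'E'
from rel import *
rel('w4',[(208,183),(355,131),(409,298),(270,345)],[(175,437),(367,428),(369,565),(190,573)],180,70,2.15)
print('tin',ray('w4',180+625/2.15,70+222/2.15,0.02),'mug',ray('w4',180+15/2.15,70+375/2.15,.085))
E
```

```text
[ 0.4936 -0.212 ] 19.65 rms px 2.06 [-3.2 -0.7  1.6 -2.3  2.7  1.8 -1.   2. ]
[ 0.6155 -0.237 ] 3.08 rms px 0.41 [-0.6 -0.4  0.2 -0.1  0.6  0.5 -0.2  0.1]
rel -0.12038065744533157 0.03151360520520862 16.57
handle [ 0.43944855 -0.23133573] side push tcp contact [ 0.47342359 -0.15549414] goal tcp [ 0.4974423  -0.18326565] final push tcp [ 0.58953756 -0.23839699]
tin [ 0.4845 -0.0131  0.02  ] mug [ 0.5617 -0.384   0.085 ]
```

drive_tool --deltas '[{"hand": 0.7, "offset": [1.1, 9.7, -15], "angular": [0, 0, -70.5]}, {"hand": 0.7, "offset": [1.1, 9.7, -15], "angular": [0, 0, -70.5]}, {"hand": 0.7, "offset": [1.1, 9.7, -15], "angular": [0, 0, -70.5]}, {"hand": 0.7, "offset": [1.1, 9.7, -15], "angular": [0, 0, -70.5]}, {"hand": 0.7, "offset": [1.1, 9.7, -15], "angular": [0, 0, -70.5]}, {"hand": 0.7, "offset": [1.1, 9.7, -15], "angular": [0, 0, -70.5]}, {"hand": 0.7, "offset": [1.1, 9.7, -15], "angular": [0, 0, -70.5]}, {"hand": 0.7, "offset": [1.1, 9.7, -15], "angular": [0, 0, -70.5]}]'

```text
time: 14.82
tool_pos: [0.4612, -0.123, 0.1945]
tcp_rot: [1.805, 2.571, 0.0]
wrist_force: [0.2, -0.4, -0.2]
width: 0.697
```

Run:
```python
from h import *
st()
```

```text
t 14.825 pos [ 0.4612 -0.123   0.1945] yaw -70.1 F [ 0.2 -0.4 -0.2]
```

drive_tool --deltas '[{"hand": 0.7, "offset": [0, 0, -6.2], "angular": [0, 0, 0]}, {"hand": 0.7, "offset": [0, 0, -12.4], "angular": [0, 0, 0]}, {"hand": 0.7, "offset": [0, 0, -16.5], "angular": [0, 0, 0]}, {"hand": 0.7, "offset": [0, 0, -19], "angular": [0, 0, 0]}, {"hand": 0.7, "offset": [0, 0, -19], "angular": [0, 0, 0]}]'

```text
time: 15.45
tool_pos: [0.4589, -0.1228, 0.0023]
tcp_rot: [-1.803, -2.567, 0.002]
wrist_force: [0.0, -0.1, -0.1]
width: 0.701
```

drive_tool --deltas '[{"hand": 0.7, "offset": [0.6, -1.7, 0], "angular": [0, 0, 0]}, {"hand": 0.7, "offset": [1.2, -3.3, 0], "angular": [0, 0, 0]}, {"hand": 0.7, "offset": [1.6, -3.8, 0], "angular": [0, 0, -2.8]}, {"hand": 0.7, "offset": [2.0, -4.25, 0], "angular": [0, 0, -5.5]}, {"hand": 0.7, "offset": [2.4, -4.7, 0], "angular": [0, 0, -8.3]}, {"hand": 0.7, "offset": [2.8, -5.2, 0], "angular": [0, 0, -11]}, {"hand": 0.7, "offset": [3.2, -5.65, 0], "angular": [0, 0, -13.8]}, {"hand": 0.7, "offset": [3.6, -6.1, 0], "angular": [0, 0, -16.6]}]'

```text
time: 16.45
tool_pos: [0.4985, -0.1858, 0.0062]
tcp_rot: [2.163, 2.277, 0.003]
wrist_force: [-1.2, 6.0, 3.3]
width: 0.698
```

drive_tool --deltas '[{"hand": 0.7, "offset": [0, 0, 0], "angular": [0, 0, 0]}, {"hand": 0.7, "offset": [0, 1.5, 0], "angular": [0, 0, 0]}, {"hand": 0.7, "offset": [0, 4, 0], "angular": [0, 0, 0]}, {"hand": 0.7, "offset": [0, 4, 6], "angular": [0, 0, 0]}, {"hand": 0.7, "offset": [0, 4, 12], "angular": [0, 0, 0]}, {"hand": 0.7, "offset": [0, 4, 18], "angular": [0, 0, 0]}, {"hand": 0.7, "offset": [0, 4, 24], "angular": [0, 0, 0]}]'

```text
time: 17.32
tool_pos: [0.4966, -0.1445, 0.2464]
tcp_rot: [2.159, 2.281, 0.0]
wrist_force: [0.7, -0.7, 0.1]
width: 0.699
```

drive_tool --deltas '[{"hand": 0.7, "offset": [-4.5, -8, 10], "angular": [0, 0, 45]}, {"hand": 0.7, "offset": [-4.5, -8, 10], "angular": [0, 0, 45]}, {"hand": 0.7, "offset": [-4.5, -8, 10], "angular": [0, 0, 45]}, {"hand": 0.7, "offset": [-4.5, -8, 10], "angular": [0, 0, 45]}, {"hand": 0.7, "offset": [-4.5, -8, 10], "angular": [0, 0, 90]}, {"hand": 0.7, "offset": [-4.5, -8, 10], "angular": [0, 0, 90]}, {"hand": 0.7, "offset": [-4.5, -8, 10], "angular": [0, 0, 90]}, {"hand": 0.7, "offset": [-4.5, -8, 10], "angular": [0, 0, 90]}]'

```text
time: 18.32
tool_pos: [0.4518, -0.2246, 0.3442]
tcp_rot: [-0.016, -3.142, 0.001]
wrist_force: [0.3, 0.5, 1.0]
width: 0.702
```

drive_tool --deltas '[{"hand": 0.7, "offset": [0, 0, 0], "angular": [0, 0, 4.5]}, {"hand": 0.7, "offset": [0, 0, 0], "angular": [0, 0, 4.5]}, {"hand": 0.7, "offset": [0, 0, 0], "angular": [0, 0, 4.5]}]'

```text
time: 18.7
tool_pos: [0.4519, -0.2248, 0.3443]
tcp_rot: [0.095, -3.14, 0.0]
wrist_force: [-0.1, -0.5, 0.5]
width: 0.699
```

Run:
```python
from h import *
st(); snap('wrist','w5'); print(proj('w5',(.5,-.243,.04)),proj('w5',(.66,-.235,.055)))
crop('w5',70,345,190,450,2.15,'w5c')
```

```text
t 18.7 pos [ 0.4519 -0.2248  0.3443] yaw 3.5 F [-0.1 -0.5  0.5]
[302.47598542 185.83118993] [302.42886478 296.98367337]
```

View pics/w5c.png

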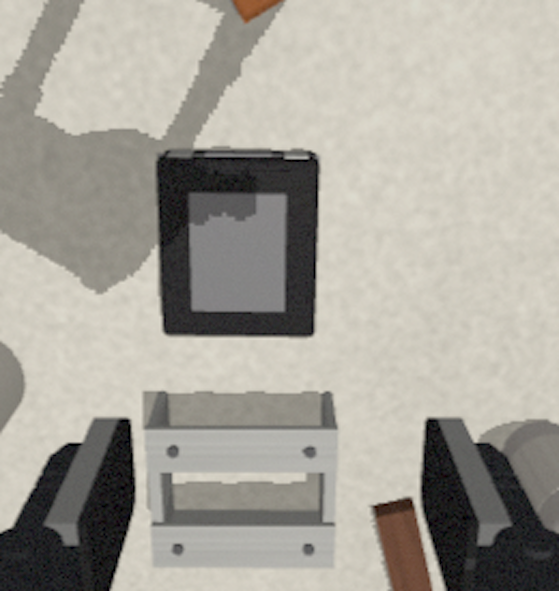

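Run:
```python
from rel import *
rel('w5',[(157,156),(318,156),(314,335),(164,335)],[(144,428),(338,430),(334,567),(152,567)],190,70,2.15)
```

```text
[ 0.5    -0.2455] 3.22 rms px 0.95 [-1.6 -0.6  1.3 -0.2  1.1  0.8 -0.8  0.4]
[ 0.6153 -0.2378] 3.24 rms px 0.21 [-0.1  0.2  0.2 -0.4 -0.2  0.3  0.1 -0.1]
rel -0.11555089144307636 -0.0011711049100616659 -0.020000000000000018
handle [ 0.44259078 -0.24872978] side push tcp contact [ 0.4966298  -0.18559473] goal tcp [ 0.49709271 -0.18439554] final push tcp [ 0.58934156 -0.23926948]
```

drive_tool --deltas '[{"hand": 0.7, "offset": [-3, -1.3, -4], "angular": [0, 0, 0]}, {"hand": 0.7, "offset": [-5.9, -2.6, -8], "angular": [0, 0, 0]}, {"hand": 0.7, "offset": [-5.9, -2.6, -14], "angular": [0, 0, 0]}, {"hand": 0.7, "offset": [-5.9, -2.6, -20], "angular": [0, 0, 0]}, {"hand": 0.7, "offset": [-5.9, -2.6, -26], "angular": [0, 0, 0]}, {"hand": 0.7, "offset": [-5.9, -2.6, -31], "angular": [0, 0, 0]}, {"hand": 0.7, "offset": [-5.9, -2.6, -33.9], "angular": [0, 0, 0]}, {"hand": 0.7, "offset": [-5.9, -2.6, -33.9], "angular": [0, 0, 0]}]'

```text
time: 19.75
tool_pos: [0.3907, -0.2494, 0.0029]
tcp_rot: [0.096, -3.135, -0.006]
wrist_force: [-0.0, 1.0, 0.5]
width: 0.701
```

drive_tool --deltas '[{"hand": 0.7, "offset": [1.5, 0.08, 0], "angular": [0, 0, 0]}, {"hand": 0.7, "offset": [3, 0.17, 0], "angular": [0, 0, 0]}, {"hand": 0.7, "offset": [4, 0.22, 0], "angular": [0, 0, 0]}, {"hand": 0.7, "offset": [5, 0.28, 0], "angular": [0, 0, 0]}, {"hand": 0.7, "offset": [6, 0.34, 0], "angular": [0, 0, 0]}, {"hand": 0.7, "offset": [7, 0.39, 0], "angular": [0, 0, 0]}, {"hand": 0.7, "offset": [8, 0.45, 0], "angular": [0, 0, 0]}, {"hand": 0.7, "offset": [9, 0.5, 0], "angular": [0, 0, 0]}]'

```text
time: 20.75
tool_pos: [0.4822, -0.2456, 0.0056]
tcp_rot: [0.098, -3.137, -0.001]
wrist_force: [-6.8, 0.4, 5.9]
width: 0.701
```

drive_tool --deltas '[{"hand": 0.7, "offset": [1, 0.06, 0], "angular": [0, 0, 0]}, {"hand": 0.7, "offset": [2, 0.11, 0], "angular": [0, 0, 0]}, {"hand": 0.7, "offset": [3, 0.17, 0], "angular": [0, 0, 0]}, {"hand": 0.7, "offset": [4, 0.22, 0], "angular": [0, 0, 0]}, {"hand": 0.7, "offset": [5, 0.28, 0], "angular": [0, 0, 0]}, {"hand": 0.7, "offset": [6, 0.34, 0], "angular": [0, 0, 0]}]'

```text
time: 21.5
tool_pos: [0.5421, -0.2423, 0.0056]
tcp_rot: [0.098, -3.137, -0.001]
wrist_force: [-5.7, -0.6, 4.2]
width: 0.692
```

Force steady, no jam. On to the back wall.

drive_tool --deltas '[{"hand": 0.7, "offset": [1, 0.06, 0], "angular": [0, 0, 0]}, {"hand": 0.7, "offset": [2, 0.11, 0], "angular": [0, 0, 0]}, {"hand": 0.7, "offset": [2.8, 0.16, 0], "angular": [0, 0, 0]}, {"hand": 0.7, "offset": [3.4, 0.19, 0], "angular": [0, 0, 0]}, {"hand": 0.7, "offset": [4, 0.22, 0], "angular": [0, 0, 0]}, {"hand": 0.7, "offset": [4.5, 0.25, 0], "angular": [0, 0, 0]}, {"hand": 0.7, "offset": [4.5, 0.25, 0], "angular": [0, 0, 0]}]'

```text
time: 22.38
tool_pos: [0.5881, -0.2398, 0.0055]
tcp_rot: [0.098, -3.139, -0.0]
wrist_force: [-2.6, -0.5, 2.6]
width: 0.699
```

drive_tool --deltas '[{"hand": 0.7, "offset": [0.2, 0.01, 0], "angular": [0, 0, 0]}, {"hand": 0.7, "offset": [0.4, 0.02, 0], "angular": [0, 0, 0]}, {"hand": 0.7, "offset": [0.4, 0.02, 0], "angular": [0, 0, 0]}]'

```text
time: 22.75
tool_pos: [0.5887, -0.2397, 0.0053]
tcp_rot: [0.097, -3.133, -0.002]
wrist_force: [-12.2, -0.7, 9.3]
width: 0.697
```

drive_tool --deltas '[{"hand": 0.7, "offset": [0.2, 0.01, 0], "angular": [0, 0, 0]}, {"hand": 0.7, "offset": [0.3, 0.02, 0], "angular": [0, 0, 0]}, {"hand": 0.7, "offset": [0.3, 0.02, 0], "angular": [0, 0, 0]}]'

```text
time: 23.12
tool_pos: [0.5886, -0.2397, 0.0052]
tcp_rot: [0.097, -3.127, -0.003]
wrist_force: [-21.2, -3.1, 16.3]
width: 0.701
```

drive_tool --deltas '[{"hand": 0.7, "offset": [-2.5, -0.14, 0], "angular": [0, 0, 0]}, {"hand": 0.7, "offset": [-5, -0.28, 0], "angular": [0, 0, 0]}, {"hand": 0.7, "offset": [-5, -0.28, 6], "angular": [0, 0, 0]}, {"hand": 0.7, "offset": [-5, -0.28, 12], "angular": [0, 0, 0]}, {"hand": 0.7, "offset": [-9, -0.28, 18], "angular": [0, 0, 0]}, {"hand": 0.7, "offset": [-14, 1, 24], "angular": [0, 0, 0]}, {"hand": 0.7, "offset": [-17, 5, 29], "angular": [0, 0, 0]}, {"hand": 0.7, "offset": [-17, 11, 34], "angular": [0, 0, 0]}]'

```text
time: 24.12
tool_pos: [0.4307, -0.1604, 0.3171]
tcp_rot: [-0.092, 3.137, -0.002]
wrist_force: [1.6, 0.0, 0.2]
width: 0.701
```

drive_tool --deltas '[{"hand": 0.7, "offset": [0, 12, 12], "angular": [0, 0, 0]}, {"hand": 0.7, "offset": [0, 12, 12], "angular": [0, 0, 0]}, {"hand": 0.7, "offset": [0, 12, 12], "angular": [0, 0, 0]}, {"hand": 0.7, "offset": [0, 12, 12], "angular": [0, 0, 0]}]'

```text
time: 24.62
tool_pos: [0.433, -0.0388, 0.4389]
tcp_rot: [-0.103, 3.131, -0.001]
wrist_force: [0.6, -0.2, 0.2]
width: 0.699
```

Run:
```python
from h import *
st(); snap('wrist','w6'); snap('side','sd6')
for p in [(.6,.23,.055),(.62,-.24,.055)]: print(proj('w6',p),proj('sd6',p))
crop('sd6',120,285,255,475,3.6,'sd6c')
```

```text
t 24.625 pos [ 0.433  -0.0388  0.4389] yaw 3.8 F [ 0.6 -0.2  0.2]
[474.25123477 249.92994649] [323.16834545 155.79335843]
[189.26695785 243.73579617] [406.21313524 234.32876848]
```

View pics/sd6c.png

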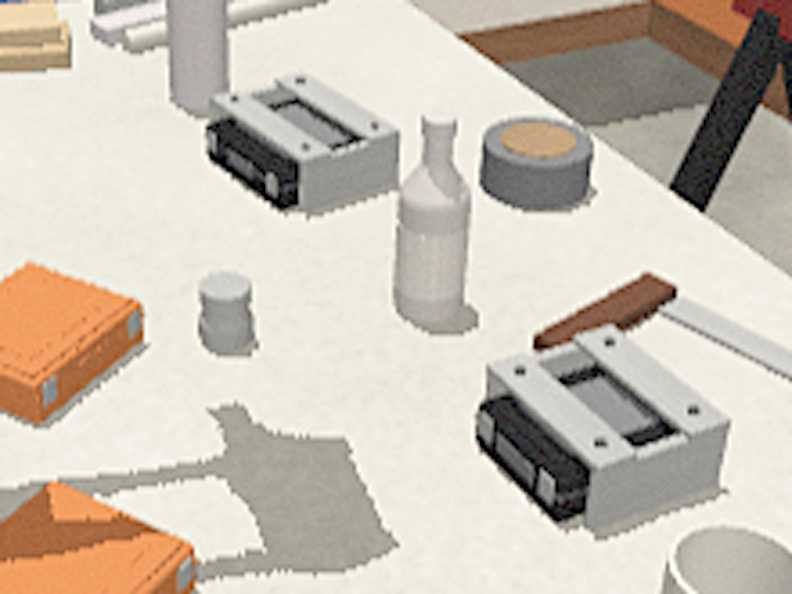

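View pics/w6.png

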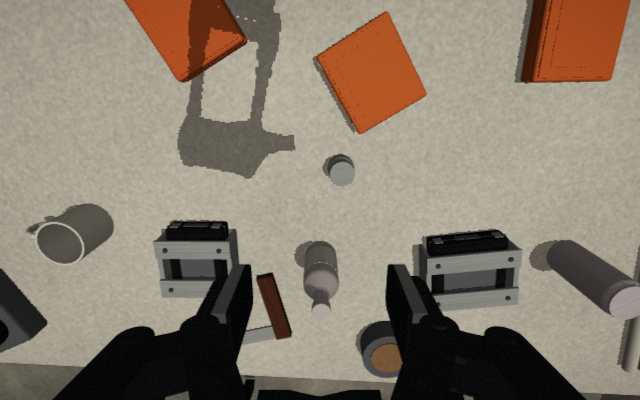

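Run:
```python
from h import *
def chk(n,o,yaw,pts,z):
    t=np.radians(yaw);ex=np.array([np.cos(t),np.sin(t)])
    for u,v in pts:
        d=ray('sd6',255+(u+.5)/3.6-.5,120+(v+.5)/3.6-.5,z)[:2]-o; print(n,'x',(d@ex).round(4),'y',(d@[-ex[1],ex[0]]).round(4))
chk('N top handle corners',np.array([.6153,-.2378]),3.2,[(480,403),(588,466)],.04)
chk('N bottom corner',np.array([.6153,-.2378]),3.2,[(563,520)],0)
chk('W top handle corners',np.array([.6071,.2322]),10.1,[(209,120),(300,158)],.04)
chk('W bottom corner',np.array([.6071,.2322]),10.1,[(290,210)],0)
chk('N rack roof corners',np.array([.6153,-.2378]),3.2,[(488,365),(594,467)],.055)
chk('W rack roof corners',np.array([.6071,.2322]),10.1,[(213,96),(304,160)],.055)
```

```text
N top handle corners x -0.0162 y 0.0423
N top handle corners x 0.0087 y -0.0455
N bottom corner x -0.0061 y -0.0457
W top handle corners x -0.0091 y 0.0633
W top handle corners x 0.0182 y -0.0499
W bottom corner x -0.0029 y -0.0653
N rack roof corners x 0.0011 y 0.0602
N rack roof corners x -0.0013 y -0.0619
W rack roof corners x 0.0055 y 0.0793
W rack roof corners x 0.0026 y -0.0789
```

Run:
```python
from h import *
g=cv2.cvtColor(cv2.imread('pics/w6.png'),cv2.COLOR_BGR2GRAY)
for n,o,yaw in(('N',np.array([.6153,-.2378]),3.2),('W',np.array([.6071,.2322]),10.1)):
    t=np.radians(yaw);ex=np.array([np.cos(t),np.sin(t)]);ey=np.array([-ex[1],ex[0]])
    for y in(-.035,.03):
        P=lambda x,z:proj('w6',(*(o+x*ex+y*ey),z))
        print(n,y,'pred face bottom/top, roof edge rows',[P(-.015,0)[1].round(1),P(-.015,.04)[1].round(1),P(0,.055)[1].round(1)],'1cm px',(P(-.005,.04)-P(-.015,.04))[1].round(1))
        u,v=P(-.015,.02); print(' rows from',int(v)-10,g[int(v)-10:int(v)+22,int(round(u))].tolist())
```

```text
N -0.035 pred face bottom/top, roof edge rows [np.float64(219.8), np.float64(228.9), np.float64(241.0)] 1cm px 5.5
 rows from 214 [168, 168, 170, 170, 168, 158, 86, 40, 13, 41, 53, 53, 64, 86, 27, 13, 12, 12, 10, 14, 12, 14, 9, 17, 13, 11, 25, 78, 136, 134, 133, 131]
N 0.03 pred face bottom/top, roof edge rows [np.float64(220.2), np.float64(229.3), np.float64(241.4)] 1cm px 5.5
 rows from 214 [176, 177, 176, 174, 173, 163, 90, 57, 12, 34, 52, 50, 64, 85, 42, 4, 16, 10, 8, 8, 12, 14, 14, 17, 12, 6, 23, 71, 121, 137, 136, 136]
W -0.035 pred face bottom/top, roof edge rows [np.float64(233.9), np.float64(243.8), np.float64(255.9)] 1cm px 5.3
 rows from 228 [171, 174, 175, 176, 172, 157, 82, 5, 4, 7, 1, 11, 29, 4, 4, 8, 10, 12, 11, 3, 14, 17, 17, 13, 12, 3, 9, 33, 69, 113, 132, 131]
W 0.03 pred face bottom/top, roof edge rows [np.float64(230.3), np.float64(240.0), np.float64(252.1)] 1cm px 5.3
 rows from 224 [178, 177, 173, 170, 168, 158, 86, 27, 4, 6, 7, 13, 30, 9, 7, 5, 10, 13, 13, 11, 11, 14, 12, 13, 7, 4, 11, 26, 61, 99, 136, 134]
```

```bash
python3 -c "
from workcell import bot
print(bot.finish_job())"
```

```text
the job is handed in; nothing more can be done
None
```

Both cases are in their bays, and I handed the job in at about 24.7 s. I squared each case up with a two-finger side push, then slid it in from the handle side: the wide case into the wide (left) bay, the narrow one into the narrow (right) bay.

**Fully home:** each case stopped against the back wall. Commanding a further 3 mm did not move the tool, and the force rose to about 17 N on the wide case and 21 N on the narrow one. The last wrist picture puts both handle faces within about 1 pixel (2 mm) of standing 15 mm out of the mouth. The last pictures show both lying flat.

**Bystanders:** the tin, oil bottle, can and mug look upright and unmoved in the last pictures. I did not measure their final positions.

**One check that disagreed:** from the side camera, the near corners of the handle faces came out at x between -6 and +18 mm instead of -15 mm. I set that aside because the roof hides the near top corners, the corners are rounded, and that view was already several mm off for the wide rack. The contact stop and the wrist view agreed with each other.

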